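# Start the burr carrier's thread and set the grind

### The job

The coffee grinder has been cleaned and its upper burr carrier set back on top, but the thread has not been started yet. With the ball-ended lever, turn the carrier backward (anticlockwise seen from above) until it drops onto its thread, and only then forward (clockwise) until the lever stands over the red setting marker; forcing it forward before it has dropped would cross the threads. Leave the other things on the counter where they are and let go of the lever.

Things in the scene. Friction and masses are not known exactly. Their poses are not given: they have to be found in the camera images.
- grinder: White coffee grinder without hopper, fixed. Housing 152 x 152 mm, 205 mm high; on it a round aluminium chamber with a flange of 67 mm radius, its top 244 mm above the counter. Origin: on the vertical burr axis at counter level; its -x axis points to its front, where the spout juts out to 105 mm from the axis, below 230 mm height; z up.
- carrier (a joint): Turn of the burr carrier, the knurled ring (112 mm across) on the grinder, rad, growing forward (clockwise from above). At value q the lever points from the burr axis along (-cos q, sin q) in the grinder's x, y: 0 is its front. Range -1.74 to 1.48, start -0.70 to 0. It stays where left; pushing the ball takes about 3 N. It drops when turned back to about -1.19 (farther does no harm).
- carrier_lift (a joint): Height of the carrier against its first rest, m. About 0 while it sits on top of the chamber's thread; it falls by about 0.006 by its own weight (7 N) when the thread drops in, and sinks a further 0.0044 per 100 degrees of forward turn. If turned forward before the drop, the threads cross and bite where joint carrier reads about 0.38.
- knob (a point): Centre of the black ball (26 mm across) at the lever's end: 96 mm from the burr axis, 270 mm above the counter at first, 258 to 260 mm at the end. The lever is a level rod, 10 mm across, from the ring (radius 56 mm) out to the ball. The grinder leaves 28 mm free below the ball; over the ring only a tube of 32 mm radius round the axis stands up, to 299 mm.
- carrier_top (a point): Centre of the carrier ring's top face, on the burr axis; 281 mm above the counter at first.
- marker: Red setting marker clamped on the chamber's flange, fixed. Origin: on the burr axis at the height of the flange's top (244 mm). Its -x axis points from the burr axis to the red tab: the way the lever must point in the end, 25 to 70 degrees clockwise of the grinder's front.
- marker_tab (a point): Middle of the top of the red tab (18 mm wide, 20 mm long radially, 6 mm thick on the flange), 69 mm from the burr axis, 250 mm above the counter. The lever's rod passes just over it, the ball outside it.
- hopper: The grinder's clear bean hopper, 136 mm across, 165 mm high, standing on its black lid. Leave it alone. Origin: centre of its underside.
- pitcher: Steel milk pitcher, 88 mm across with a handle, 105 mm high. Leave it alone. Origin: centre of its underside.
- shaker: Steel cocoa shaker, 62 mm across, 102 mm high. Leave it alone. Origin: centre of its underside.
- cup_a: Teal cup with handle, 82 mm across, 62 mm high. Leave it alone. Origin: centre of its underside.
- cup_b: White cup with handle, 82 mm across, 62 mm high. Leave it alone. Origin: centre of its underside.
- tamper: Tamper with wooden handle, 58 mm across, 93 mm high, standing. Leave it alone. Origin: centre of its underside.
- brush: Wooden grinder brush, 190 mm long, lying. Leave it alone. Origin: centre of its underside.
- milk: White milk bottle with blue cap, 105 x 105 mm, 247 mm high. Leave it alone. Origin: centre of its underside.

How it is judged:
By the outcome, as a careful person would: the job done as asked, in the order asked, and still so for the second after the job is handed in, with the robot touching nothing.
It also fails if it takes over 45 s, if anything falls off the work surface, if the arm or the gripper's body presses on something with over 40 N, if the wrist force passes 120 N, or if a joint passes its speed limit or range.

### The arm

A 6-joint arm with a two-finger parallel gripper is mounted at the origin on the work surface. World frame = base frame: x ahead of the robot, y to its left, z up, the work surface at z = 0. Lengths are in mm, angles in rad, forces in N, time in s.
With the tool pointing down it reaches from about 350 to 775 mm from the base axis. Payload 7.3 kg.
Tool frame: the origin (TCP) lies on the centre line of the jaws, within the pads' length; the fingertips stand 17 mm ahead of it and the grasp point (between the pads) lies 2 mm behind it; z points along the fingers, y is the line along which they close (so a half turn about z gives the same grasp; the last joint's range is limited). The gripper opens to 92 mm and grips with 3 to 60 N. Pads are 19 mm wide; open, the fingers measure 130 mm over their backs; the gripper's body (75 mm by 190 mm) begins 47 mm behind the grasp point.
Start: joints at [-1.374, 0.342, 1.524, -0, 1.275, -0.146], TCP at [176.488, -494.464, 243.741] pointing down, gripper open.
Joint ranges: [-2.53, 2.53], [-0.77, 2.02], [0.04, 2.7], [-1, 4.14], [0.28, 2.66], [-3.11, 3.11]. Speed limits (rad/s): [2.57, 2.57, 3.14, 3.14, 3.14, 3.14].

### API

Orientations are given as [roll, pitch, yaw] about the fixed x, y, z axes, in that order (R = Rz(yaw) Ry(pitch) Rx(roll)).
In Python, from plant import bot gives the robot as it stands. The module is installed in compiled form; this text tells all that it offers.
- The arm moves only by the shell command python3 -m pendant 'ROWS'. ROWS is JSON, a list of rows, each a list of 3 entries, a list of its own where there are three numbers: the shift along the world's x, y, z as a fraction of full scale, then the turn, a rotation vector about the world's x, y, z as a fraction of full scale, then the opening, from -1 (shut) to 1 (fully open), so that 0 is half open. In form: [[[tx, ty, tz], [rx, ry, rz], claw], ...]. A call has exactly 10 rows; each row shifts and turns the commanded pose from where the row before left it; what a row does not reach is not made up. Full scale, the value 1, is 30 mm for a shift and 0.12 rad for a turn. A row lasts 1/12 s, in which the tool goes at most 41.7 mm and 7.16 degrees, less where a joint would pass 70% of its speed; a pose out of reach is approached as far as the arm can. A call with a number of a shift or a turn outside -1 to 1 is refused whole. A call with a gripper value outside its range is refused whole. The fingers move at their own pace and stop on an object; the grip force is fixed at half the most. Time passes only in rows, so rows that do not move let the fingers close, or fill a call up. It gives the time, the measured TCP pose, the force, the opening and the grip force at its end, in the units of the state.
- bot.get_obs(): the state, without advancing time (a new reading comes with each control period).
- bot.capture(name): name is "scene" or "top"; returns the picture (420x560x3 uint8, blue, green, red); there is no depth.
- bot.camera_params(name): a dict with "fovy" (degrees; the focal length in pixels is half the picture's height over the tangent of half this angle, whatever the lens; pixels are square), "cx", "cy" (the principal point, pixels), "camera_from_world" (4x4, takes a point from world to camera coordinates). Camera axes: x right, y down, z forward; pixel columns grow to the right and rows downward; lengths in mm; the calibration is good to about 2 mm. A picture is of the moment at which its call begins. camera_params takes no time and is no camera call.
- bot.close_job(): hands the job in; it is judged then, once.
The state is a dict: "time": time; "joint_positions": joint angles; "dq": joint speeds; "tau": joint torques, N m; "tool_pos": TCP position; "tcp_rot": TCP orientation; "contact_force": force on the tool from outside, world axes, zero at the start; "moment": the same for the moment, N m; "grip_width": finger opening in mm; "finger_force": force on a finger pad.
Only numpy, scipy, OpenCV 4.12 (cv2) and the standard library are available. Lean on these libraries where they do the work, as an engineer would, in place of code of your own. Each camera call takes 0.05 s, during which the arm holds its last target. There are 200 camera calls.

## Working session

There is one attempt and no reset: what is moved stays moved. The work goes in short steps, Python scripts to look and compute and a shell command to move; the robot and the scene stay as the last step left them, time stands still between calls to the robot, and variables do not carry over. Pictures are saved under pics/ and viewed, at most 10 in all, crops included, and the job is handed in when it is done.

```bash
mkdir -p pics; python3 - <<'E'
from plant import bot
import cv2,numpy as np
for n in("scene","top"):
    cv2.imwrite(f"pics/{n}0.png",bot.capture(n))
    p=bot.camera_params(n);print(n,p["fovy"],p["cx"],p["cy"],np.round(p["camera_from_world"],3).tolist())
o=bot.get_obs();print({k:np.round(v,3).tolist() for k,v in o.items()})
E
```

```text
scene 45.15688667897624 270.3460744156469 210.46240790663876 [[-0.694, 0.72, -0.004, 329.054], [0.572, 0.549, -0.61, -190.834], [-0.436, -0.426, -0.793, 2074.146], [0.0, 0.0, 0.0, 1.0]]
top 43.02244333535739 293.14456375960236 223.45930143972632 [[0.011, -1.0, -0.013, 42.292], [-0.983, -0.008, -0.184, 508.094], [0.183, 0.014, -0.983, 1498.223], [0.0, 0.0, 0.0, 1.0]]
{'time': 0.1, 'joint_positions': [-1.374, 0.343, 1.525, -0.0, 1.275, -0.146], 'dq': [-0.001, -0.004, -0.003, 0.0, 0.001, 0.001], 'tau': [0.002, -43.2, -24.469, 0.072, 0.053, -0.0], 'tool_pos': [176.415, -494.131, 243.127], 'tcp_rot': [-3.14, -0.0, 0.343], 'contact_force': [-0.027, 0.308, 0.553], 'moment': [-0.022, 0.014, 0.049], 'finger_force': 0.0, 'grip_width': 91.799}
```

View pics/scene0.png

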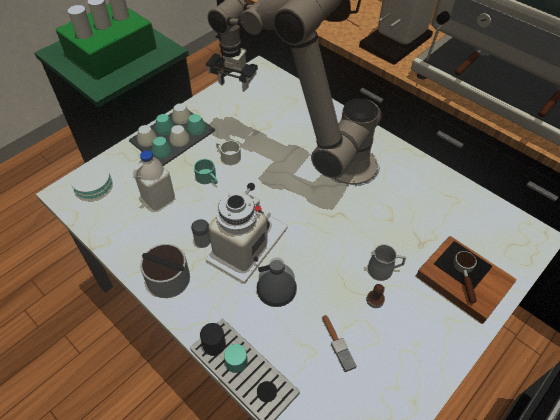

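View pics/top0.png

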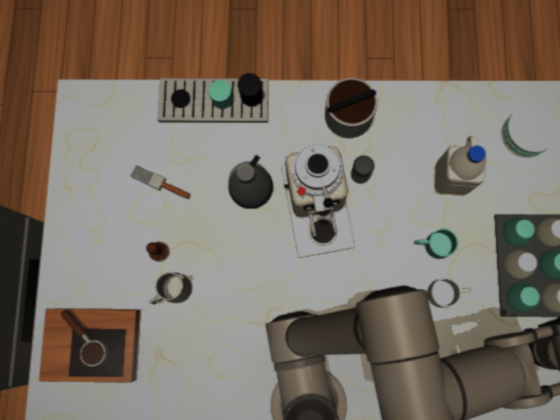

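The scene view shows the grinder at about (240,225) with its ball near (251,188) and the red tab near (258,208). The top view shows the grinder at about (319,172), the red tab at (301,190) and the ball near (322,204). Next I'll enlarge both.

```bash
cat > h.py <<'E'
import numpy as np,cv2
from plant import bot
def cam(n):
    p=bot.camera_params(n);f=210/np.tan(np.radians(p["fovy"])/2);return f,p["cx"],p["cy"],np.array(p["camera_from_world"])
def ray(n,u,v):
    f,cx,cy,T=cam(n);R=T[:3,:3];d=R.T@np.array([(u-cx)/f,(v-cy)/f,1]);return -R.T@T[:3,3],d
def onz(n,u,v,z):
    c,d=ray(n,u,v);return c+d*(z-c[2])/d[2]
def pix(n,P):
    f,cx,cy,T=cam(n);q=T[:3,:3]@np.asarray(P,float)+T[:3,3];return np.array([f*q[0]/q[2]+cx,f*q[1]/q[2]+cy])
def tri(a,b):
    (c1,d1),(c2,d2)=ray("top",*a),ray("scene",*b)
    s=np.linalg.lstsq(np.c_[d1,-d2],c2-c1,rcond=None)[0];p,q=c1+s[0]*d1,c2+s[1]*d2
    return (p+q)/2,np.linalg.norm(p-q)
E
python3 - <<'E'
from h import *
a=cv2.imread("pics/top0.png");b=cv2.imread("pics/scene0.png")
A=cv2.resize(a[130:260,270:370],None,fx=4,fy=4,interpolation=cv2.INTER_CUBIC)
B=cv2.resize(b[170:300,195:295],None,fx=4,fy=4,interpolation=cv2.INTER_CUBIC)
cv2.imwrite("pics/z0.png",np.hstack([A,B]))
for n,i,(x0,y0,x1,y1) in(("top",a,(270,130,370,260)),("scene",b,(195,170,295,300))):
    h=i.astype(int);m=((h[...,2]>110)&(h[...,1]<70)&(h[...,0]<80)).astype(np.uint8)
    l=cv2.connectedComponentsWithStats(m[y0:y1,x0:x1])
    for s,c in zip(l[2][1:],l[3][1:]):
        if s[4]>3:print(n,"red",c+[x0,y0],s[4],onz(n,*(c+[x0,y0]),250))
E
```

```text
top red [301.06976744 190.53488372] 43 [555.16070525  24.8748478  250.        ]
scene red [257.20833333 207.79166667] 24 [559.96770741  25.85567345 250.        ]
```

View pics/z0.png

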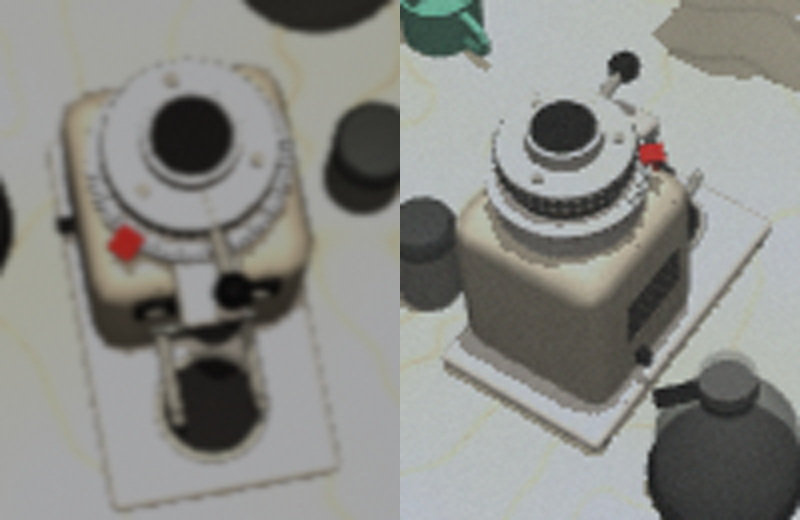

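The enlargement shows the ball at top (328.2,202.4) and scene (250.6,186.2). The tube's dark mouth is at top (317.2,163.5) and scene (235.4,200.9).

```bash
python3 - <<'E'
from h import *
def dark(n,i,x0,y0,x1,y1):
    m=(i[y0:y1,x0:x1].max(2)<60).astype(np.uint8);l=cv2.connectedComponentsWithStats(m);k=1+np.argmax(l[2][1:,4]);return l[3][k]+[x0,y0],l[2][k]
a=cv2.imread("pics/top0.png");b=cv2.imread("pics/scene0.png")
kt,st=dark("top",a,323,197,333,208);ks,ss=dark("scene",b,245,181,257,192)
tt,s1=dark("top",a,305,152,330,176);ts,s2=dark("scene",b,225,192,247,211)
print(kt,st,ks,ss,tt,s1,ts,s2)
K,e=tri(kt,ks);print("knob",K,e,onz("top",*kt,270),onz("scene",*ks,270))
A,e=tri(tt,ts);print("axis",A,e,onz("top",*tt,299),onz("scene",*ts,299))
M,e=tri((301.07,190.53),(257.2,207.8));print("tab",M,e)
A=(onz("top",*tt,299)+onz("scene",*ts,299))/2;K=(onz("top",*kt,270)+onz("scene",*ks,270))/2;M=(onz("top",301.07,190.53,250)+onz("scene",257.2,207.8,250))/2
for n,P in(("knob",K),("tab",M)):
    d=(P-A)[:2];print(n,np.hypot(*d),"world azimuth deg",np.degrees(np.arctan2(d[1],d[0])))
# base tray corners (top view): left/right edge direction at z~10
p=[onz("top",270+x/4,130+y/4,8)for x,y in((115,508),(338,468))];d=p[1]-p[0];print("front edge azim",np.degrees(np.arctan2(d[1],d[0])), p)
E
```

```text
[328.12328767 202.42465753] [ 1  1  9 10 73] [250.72727273 185.78787879] [ 3  2  6  7 33] [317.3902439  163.43205575] [  3   2  20  19 287] [235.10526316 201.43421053] [  3   4  16  12 152]
knob [520.32097375 -42.82797532 269.29222067] 0.05604408458828978 [520.14211771 -42.76840777 270.        ] [520.7401515  -42.40774961 270.        ]
axis [613.69800088 -15.59698514 295.11640341] 1.438198563744687 [612.05223789 -14.899838   299.        ] [616.01591735 -13.84452134 299.        ]
tab [556.98153329  24.06858881 245.26841647] 2.008677376121401
knob 97.75364923721781 world azimuth deg -163.2232727824401
tab 69.02863186420713 world azimuth deg 144.85162647246617
front edge azim -79.25707355952314 [array([414.80937516,  30.11268831,   8.        ]), array([ 445.9302398 , -133.91613201,    8.        ])]
```

Checks on the measurements:
- **Radii:** the knob radius comes out at 98 mm (should be 96) and the tab radius at 69 mm.
- **Angles:** the grinder's yaw is about 10.7°, so q starts at about -0.1 and the marker is at about 46°. Both are in range.

I'll cage the ball between half-open fingers and keep the tool's x axis radial.

```bash
python3 -m pendant '[[[0.3,0.4,0.6],[0,0,0],0],[[0.6,0.8,0.6],[0,0,0],0],[[0.6,0.8,0.6],[0,0,0],0],[[0.6,0.8,0.6],[0,0,0],0],[[0.6,0.8,0.4],[0,0,0],0],[[0.6,0.8,0],[0,0,0],0],[[0.6,0.8,0],[0,0,0],0],[[0.6,0.8,0],[0,0,0],0],[[0.6,0.8,0],[0,0,0],0],[[0.6,0.8,0],[0,0,0],0]]'
python3 -m pendant '[[[0.6,0.8,0],[0,0,0],0],[[0.6,0.8,0],[0,0,0],0],[[0.6,0.8,0],[0,0,0],0],[[0.6,0.8,0],[0,0,0],0],[[0.6,0.8,0],[0,0,-0.4],0],[[0.6,0.8,0],[0,0,0],0],[[0.6,0.8,0],[0,0,0],0],[[0.6,0.8,0],[0,0,0],0],[[0,0,0],[0,0,0],0],[[0,0,0],[0,0,0],0]]'
```

```text
time: 0.93
tool_pos: [348.0, -265.0, 327.5]
tcp_rot: [-3.141, 0.0, 0.343]
contact_force: [-0.3, -0.1, 0.7]
grip_width: 46.0
finger_force: 0.0
time: 1.77
tool_pos: [491.7, -73.4, 327.0]
tcp_rot: [-3.141, 0.001, 0.298]
contact_force: [-0.3, 0.1, 0.3]
grip_width: 45.7
finger_force: 0.0
```

```bash
python3 -m pendant '[[[0.48,0.51,0],[0,0,0],0],[[0.48,0.51,0],[0,0,0],0],[[0,0,0],[0,0,0],0],[[0,0,-0.4],[0,0,0],0],[[0,0,-0.4],[0,0,0],0],[[0,0,-0.4],[0,0,0],0],[[0,0,-0.4],[0,0,0],0],[[0,0,-0.3],[0,0,0],0],[[0,0,0],[0,0,0],0],[[0,0,0],[0,0,0],0]]'
python3 - <<'E'
from h import *
a=bot.capture("top");b=bot.capture("scene")
A=cv2.resize(a[130:260,270:370],None,fx=4,fy=4,interpolation=cv2.INTER_CUBIC)
B=cv2.resize(b[150:280,200:300],None,fx=4,fy=4,interpolation=cv2.INTER_CUBIC)
cv2.imwrite("pics/z1.png",np.hstack([A,B]))
E
```

```text
time: 2.6
tool_pos: [519.8, -44.6, 270.7]
tcp_rot: [-3.141, 0.001, 0.294]
contact_force: [-0.8, -0.2, -0.2]
grip_width: 45.9
finger_force: 0.0
```

View pics/z1.png

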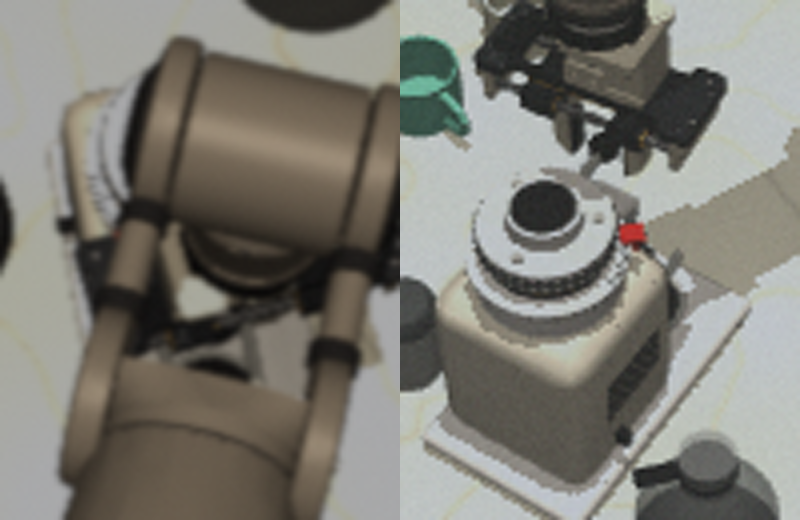

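The scene view shows the ball between the two fingers, at crop (600,140), and nothing is touching. I'll work out the arc's rows.

```bash
cat > arc.py <<'E'
import numpy as np,sys
def arc(a0,a1,n,p=None,A=(613.5,-14.5),R=97):
    a=np.radians(np.linspace(a0,a1,n+1));P=np.c_[A[0]+R*np.cos(a),A[1]+R*np.sin(a)]
    if p is not None:P[0]=p
    print("turn",(a1-a0)/n*np.pi/180/.12);print(np.round(np.diff(P,axis=0)/30,2).tolist())
E
python3 -c "
from arc import *
arc(196.8,274,20,(519.8,-44.6))"
```

```text
turn 0.5614142427248426
[[0.1, -0.14], [0.08, -0.2], [0.1, -0.19], [0.11, -0.19], [0.12, -0.18], [0.13, -0.17], [0.15, -0.16], [0.16, -0.15], [0.17, -0.14], [0.18, -0.13], [0.18, -0.12], [0.19, -0.1], [0.2, -0.09], [0.2, -0.08], [0.21, -0.06], [0.21, -0.05], [0.21, -0.04], [0.22, -0.02], [0.22, -0.01], [0.22, 0.01]]
```

```bash
python3 -m pendant '[[[0.1,-0.14,0],[0,0,0.56],0],[[0.08,-0.2,0],[0,0,0.56],0],[[0.1,-0.19,0],[0,0,0.56],0],[[0.11,-0.19,0],[0,0,0.56],0],[[0.12,-0.18,0],[0,0,0.56],0],[[0.13,-0.17,0],[0,0,0.56],0],[[0.15,-0.16,0],[0,0,0.56],0],[[0.16,-0.15,0],[0,0,0.56],0],[[0.17,-0.14,0],[0,0,0.56],0],[[0.18,-0.13,0],[0,0,0.56],0]]'
python3 -m pendant '[[[0.18,-0.12,0],[0,0,0.56],0],[[0.19,-0.1,0],[0,0,0.56],0],[[0.2,-0.09,0],[0,0,0.56],0],[[0.2,-0.08,0],[0,0,0.56],0],[[0.21,-0.06,0],[0,0,0.56],0],[[0.21,-0.05,0],[0,0,0.56],0],[[0.21,-0.04,0],[0,0,0.56],0],[[0.22,-0.02,0],[0,0,0.56],0],[[0.22,-0.01,0],[0,0,0.56],0],[[0.22,0.01,0],[0,0,0.56],0]]'
python3 - <<'E'
from h import *
a=bot.capture("top");b=bot.capture("scene")
A=cv2.resize(a[130:260,270:370],None,fx=4,fy=4,interpolation=cv2.INTER_CUBIC)
B=cv2.resize(b[150:280,190:290],None,fx=4,fy=4,interpolation=cv2.INTER_CUBIC)
cv2.imwrite("pics/z2.png",np.hstack([A,B]));cv2.imwrite("pics/s2.png",b)
E
```

```text
time: 3.53
tool_pos: [558.1, -92.9, 271.5]
tcp_rot: [-3.139, 0.001, 0.971]
contact_force: [-6.4, 2.3, 3.3]
grip_width: 45.8
finger_force: 3.6
time: 4.37
tool_pos: [619.9, -110.6, 271.7]
tcp_rot: [-3.139, 0.0, 1.642]
contact_force: [-7.2, -0.7, 3.5]
grip_width: 45.9
finger_force: 3.7
```

View pics/z2.png

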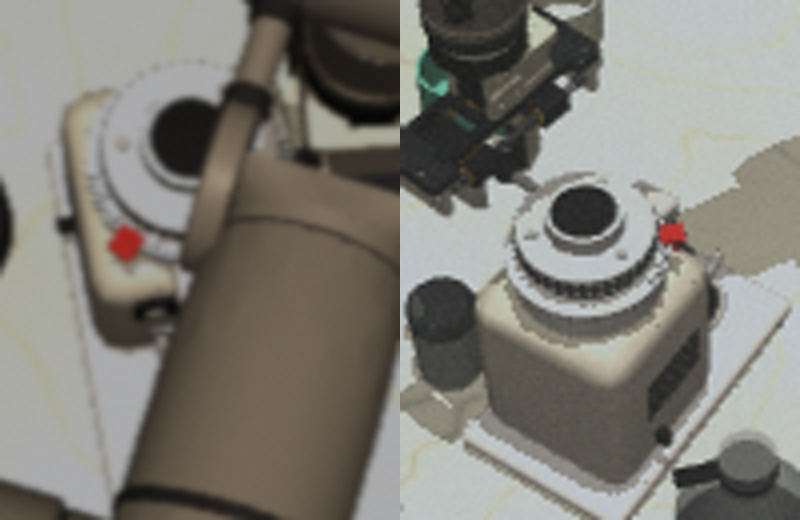

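The ball was carried round. The lever root now points left in the scene view, at crop (520,185), with contact still pressing. I'll ease off inside the cage, then measure the drop from the ring's shift in the scene camera.

```bash
python3 -m pendant '[[[-0.15,0,0],[0,0,0],0],[[-0.15,0,0],[0,0,0],0],[[0,0,0],[0,0,0],0],[[0,0,0],[0,0,0],0],[[0,0,0],[0,0,0],0],[[0,0,0],[0,0,0],0],[[0,0,0],[0,0,0],0],[[0,0,0],[0,0,0],0],[[0,0,0],[0,0,0],0],[[0,0,0],[0,0,0],0]]'
cat > lift.py <<'E'
from h import *
def ft(i):
    m=(i[192:211,225:247].max(2)<60).astype(np.uint8);l=cv2.connectedComponentsWithStats(m);k=1+np.argmax(l[2][1:,4]);return l[3][k]+[225,192]
i0=cv2.imread("pics/scene0.png")
def sh(i,y0,y1,x0,x1):
    g=lambda q:cv2.cvtColor(q[y0:y1,x0:x1],cv2.COLOR_BGR2GRAY).astype(np.float32);a,b=g(i0),g(i)
    return cv2.phaseCorrelate(a,b,cv2.createHanningWindow(a.shape[::-1],cv2.CV_32F))
def report(i):
    print("tube",ft(i)-ft(i0));print("ring",sh(i,190,226,214,254));print("housing(ref)",sh(i,235,270,212,265))
if __name__=="__main__":
    print("6mm drop =",pix("scene",[613.5,-14.5,275])-pix("scene",[613.5,-14.5,281]))
    report(cv2.imread("pics/s2.png"));b=bot.capture("scene");cv2.imwrite("pics/s3.png",b);report(b)
E
python3 lift.py
```

```text
time: 5.3
tool_pos: [612.2, -110.2, 270.7]
tcp_rot: [3.142, 0.0, 1.639]
contact_force: [0.0, -0.6, 0.5]
grip_width: 45.7
finger_force: 0.0
6mm drop = [0.11067606 1.17625903]
tube [0.08678982 1.02936563]
ring ((0.039053685757959755, 0.712282391351053), 0.8764538960324393)
housing(ref) ((0.08234036646290477, -0.0018291026823256118), 0.935967303597878)
tube [0.09341234 1.0161206 ]
ring ((0.07466431368131055, 0.7135548455456515), 0.8944435742166307)
housing(ref) ((-0.062398734221147834, 0.08191083472982896), 0.9402367379439711)
```

The tube has dropped 1.03 px, where 6 mm would be 1.18 px, and the housing hasn't shifted. The thread has dropped in. I'll narrow the cage, lower slightly and turn forward.

```bash
python3 -c "
from arc import *
arc(269.2,150,29,(612.2,-110.2))"
```

```text
turn -0.5978254219474829
[[-0.23, -0.03], [-0.23, 0.03], [-0.23, 0.04], [-0.22, 0.06], [-0.22, 0.08], [-0.21, 0.09], [-0.21, 0.11], [-0.2, 0.12], [-0.19, 0.14], [-0.18, 0.15], [-0.17, 0.16], [-0.15, 0.17], [-0.14, 0.18], [-0.13, 0.19], [-0.11, 0.2], [-0.1, 0.21], [-0.08, 0.22], [-0.07, 0.22], [-0.05, 0.23], [-0.04, 0.23], [-0.02, 0.23], [-0.0, 0.23], [0.01, 0.23], [0.03, 0.23], [0.05, 0.23], [0.06, 0.22], [0.08, 0.22], [0.09, 0.21], [0.11, 0.2]]
```

```bash
python3 -m pendant '[[[0,0,-0.18],[0,0,0],-0.35],[[0,0,0],[0,0,0],-0.35],[[0,0,0],[0,0,0],-0.35],[[-0.23,-0.03,0],[0,0,-0.6],-0.35],[[-0.23,0.03,0],[0,0,-0.6],-0.35],[[-0.23,0.04,0],[0,0,-0.6],-0.35],[[-0.22,0.06,0],[0,0,-0.6],-0.35],[[-0.22,0.08,0],[0,0,-0.6],-0.35],[[-0.21,0.09,0],[0,0,-0.6],-0.35],[[-0.21,0.11,0],[0,0,-0.6],-0.35]]'
python3 -m pendant '[[[-0.2,0.12,0],[0,0,-0.6],-0.35],[[-0.19,0.14,0],[0,0,-0.6],-0.35],[[-0.18,0.15,0],[0,0,-0.6],-0.35],[[-0.17,0.16,0],[0,0,-0.6],-0.35],[[-0.15,0.17,0],[0,0,-0.6],-0.35],[[-0.14,0.18,0],[0,0,-0.6],-0.35],[[-0.13,0.19,0],[0,0,-0.6],-0.35],[[-0.11,0.2,0],[0,0,-0.6],-0.35],[[-0.1,0.21,0],[0,0,-0.6],-0.35],[[-0.08,0.22,0],[0,0,-0.6],-0.35]]'
```

```text
time: 6.18
tool_pos: [566.0, -98.9, 265.1]
tcp_rot: [3.14, -0.0, 1.131]
contact_force: [4.3, -0.9, -2.5]
grip_width: 29.5
finger_force: 1.8
time: 7.02
tool_pos: [522.2, -47.1, 265.2]
tcp_rot: [3.14, 0.0, 0.411]
contact_force: [1.6, -3.3, -3.3]
grip_width: 30.2
finger_force: 1.9
```

```bash
python3 -m pendant '[[[-0.07,0.22,0],[0,0,-0.6],-0.35],[[-0.05,0.23,0],[0,0,-0.6],-0.35],[[-0.04,0.23,0],[0,0,-0.6],-0.35],[[-0.02,0.23,0],[0,0,-0.6],-0.35],[[0,0.23,0],[0,0,-0.6],-0.35],[[0.01,0.23,0],[0,0,-0.6],-0.35],[[0.03,0.23,0],[0,0,-0.6],-0.35],[[0.05,0.23,0],[0,0,-0.6],-0.35],[[0.06,0.22,0],[0,0,-0.6],-0.35],[[0,0,0],[0,0,0],-0.35]]'
python3 - <<'E'
from h import *
a=bot.capture("top");b=bot.capture("scene")
A=cv2.resize(a[130:260,270:370],None,fx=4,fy=4,interpolation=cv2.INTER_CUBIC)
B=cv2.resize(b[150:280,200:300],None,fx=4,fy=4,interpolation=cv2.INTER_CUBIC)
cv2.imwrite("pics/z4.png",np.hstack([A,B]));cv2.imwrite("pics/s4.png",b)
import lift;lift.report(b)
p=np.array(bot.get_obs()["tool_pos"]);d=p[:2]-[613.5,-14.5];print(p,np.hypot(*d),np.degrees(np.arctan2(d[1],d[0])))
E
```

```text
time: 7.85
tool_pos: [521.2, 15.4, 265.1]
tcp_rot: [3.141, 0.001, -0.235]
contact_force: [-0.2, 1.3, 0.8]
grip_width: 29.9
finger_force: 0.0
tube [0.30921053 2.        ]
ring ((0.27121311549761984, 1.7917839676536573), 0.849254709151056)
housing(ref) ((-0.2779958232610831, 0.10449938553012927), 0.9338720482563285)
[521.22047235  15.06192619 265.40008575] 96.89901291098433 162.2370383556151
```

View pics/z4.png

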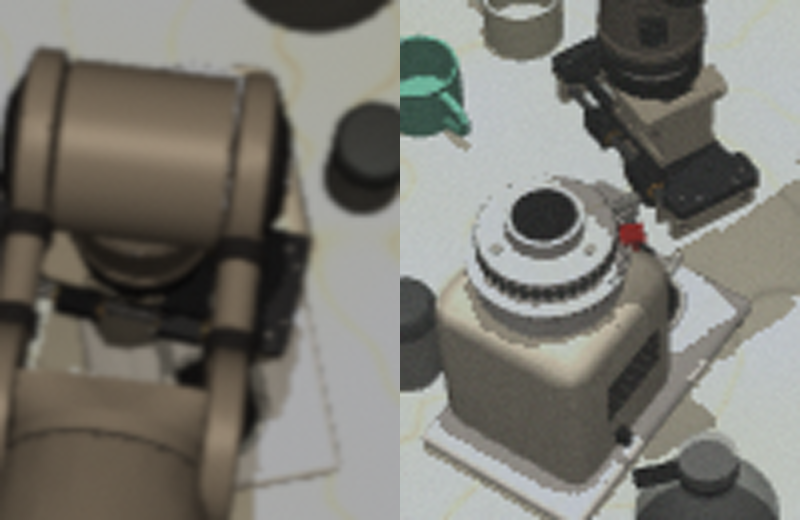

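The ring has sunk about 2.0 px, roughly 10 mm, so it's riding on its thread. About 17° remain.

```bash
python3 -c "
from arc import *
arc(162.2,144.8,6,(521.2,15.2))"
```

```text
turn -0.4217879025652958
[[0.05, 0.15], [0.06, 0.15], [0.07, 0.15], [0.08, 0.14], [0.08, 0.14], [0.09, 0.14]]
```

```bash
python3 -m pendant '[[[0.05,0.15,0],[0,0,-0.42],-0.35],[[0.06,0.15,0],[0,0,-0.42],-0.35],[[0.07,0.15,0],[0,0,-0.42],-0.35],[[0.08,0.14,0],[0,0,-0.42],-0.35],[[0.08,0.14,0],[0,0,-0.42],-0.35],[[0.09,0.14,0],[0,0,-0.42],-0.35],[[0,0,0],[0,0,0],-0.35],[[0,0,0],[0,0,0],0],[[0,0,0],[0,0,0],0],[[0,0,0],[0,0,0],0]]'
python3 -m pendant '[[[0,0,0.5],[0,0,0],0],[[0,0,0.8],[0,0,0],0],[[0,0,0.8],[0,0,0],0],[[0,0,0.6],[0,0,0],0],[[-0.4,-0.9,0.3],[0,0,0],0],[[-0.4,-0.9,0],[0,0,0],0],[[-0.4,-0.9,0],[0,0,0],0],[[-0.4,-0.9,0],[0,0,0],0],[[0,-1,0],[0,0,0],0],[[0,-1,0],[0,0,0],0]]'
python3 -m pendant '[[[0,-1,0],[0,0,0],0],[[0,-1,0],[0,0,0],0],[[0,-1,0],[0,0,0],0],[[0,-1,0],[0,0,0],0],[[0,-1,0],[0,0,0],0],[[0,-1,0],[0,0,0],0],[[0,-1,0],[0,0,0],0],[[0,0,0],[0,0,0],0],[[0,0,0],[0,0,0],0],[[0,0,0],[0,0,0],0]]'
python3 - <<'E'
from h import *
a=bot.capture("top");b=bot.capture("scene")
A=cv2.resize(a[130:260,270:370],None,fx=4,fy=4,interpolation=cv2.INTER_CUBIC)
B=cv2.resize(b[150:280,200:300],None,fx=4,fy=4,interpolation=cv2.INTER_CUBIC)
cv2.imwrite("pics/z5.png",np.hstack([A,B]));cv2.imwrite("pics/s5.png",b);cv2.imwrite("pics/t5.png",a)
import lift;lift.report(b)
E
```

```text
time: 8.78
tool_pos: [534.1, 40.9, 265.6]
tcp_rot: [-3.141, -0.0, -0.534]
contact_force: [0.0, 0.6, -0.3]
grip_width: 44.0
finger_force: 0.0
time: 9.62
tool_pos: [485.3, -128.1, 356.2]
tcp_rot: [-3.141, -0.001, -0.534]
contact_force: [1.4, -0.0, 0.9]
grip_width: 45.9
finger_force: 0.0
time: 10.45
tool_pos: [486.0, -336.5, 355.3]
tcp_rot: [-3.141, 0.0, -0.535]
contact_force: [-0.2, 0.4, 0.5]
grip_width: 46.0
finger_force: 0.0
tube [0.34571723 2.05598555]
ring ((0.089532150325077, 1.9727572474192883), 0.8647789279619853)
housing(ref) ((-0.11109160262693862, 0.1342309341157879), 1.0011388063430786)
```

View pics/z5.png

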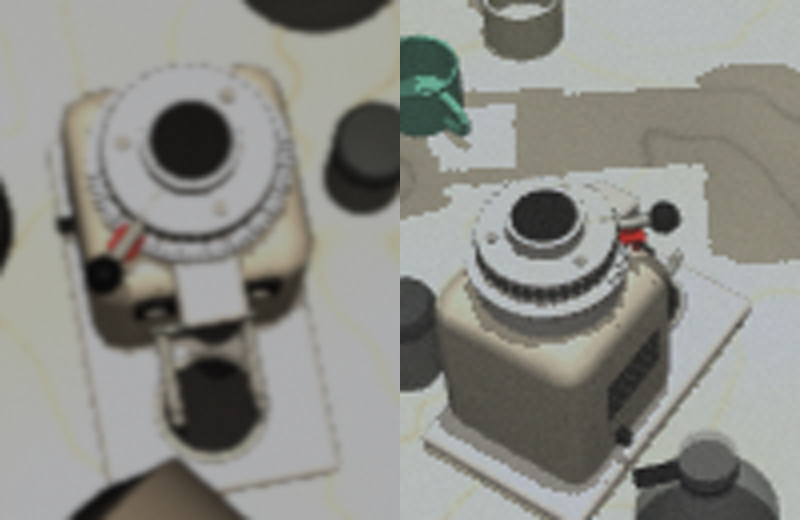

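The lever now lies across the red tab, with red visible on both sides of the rod at top crop (127,240) and the ball outside it at (104,274). I'll measure what angle is left.

```bash
python3 - <<'E'
from h import *
def dark(i,x0,y0,x1,y1):
    m=(i[y0:y1,x0:x1].max(2)<60).astype(np.uint8);l=cv2.connectedComponentsWithStats(m);k=1+np.argmax(l[2][1:,4]);return l[3][k]+[x0,y0],l[2][k]
a=cv2.imread("pics/t5.png");b=cv2.imread("pics/s5.png")
kt,s=dark(a,289,192,302,205);ks,s2=dark(b,260,198,273,210);print(kt,s,ks,s2)
print("knob",tri(kt,ks))
tt,_=dark(a,305,152,330,178);ts,_=dark(b,225,192,247,213)
for n,k,t,m in(("top",kt,tt,(301.07,190.53)),("scene",ks,ts,(257.2,207.8))):
    A,K,M=onz(n,*t,289),onz(n,*k,259),onz(n,*m,250)
    az=lambda P,A=A:(np.hypot(*(P-A)[:2]),np.degrees(np.arctan2(*(P-A)[1::-1])))
    print(n,A,"knob",az(K),"tab",az(M))
E
```

```text
[295.25925926 198.59259259] [ 2  2 10 11 81] [265.5 204. ] [ 3  3  6  7 38]
knob (array([533.2601087 ,  38.52263818, 255.99213003]), np.float64(2.120751439024037))
top [612.0880388  -14.63157225 289.        ] knob (np.float64(96.65571553557567), np.float64(146.05475181226487)) tab (np.float64(69.28192032397338), np.float64(145.2344386282432))
scene [615.85722587 -13.30346205 289.        ] knob (np.float64(96.0529653550108), np.float64(146.80980385093054)) tab (np.float64(68.21060187943755), np.float64(144.95924205898294))
```

The lever is about 1.3° (2 mm) short. There's plenty of time, so I'll make one small nudge.

```bash
python3 -m pendant '[[[0,1,0],[0,0,0],0],[[0,1,0],[0,0,0],0],[[0,1,0],[0,0,0],0],[[0,1,0],[0,0,0],0],[[0,1,0],[0,0,0],0],[[0,1,0],[0,0,0],0],[[0,1,0],[0,0,0],0],[[0,1,0],[0,0,0],0],[[0,1,0],[0,0,0],0],[[0.4,0.9,0],[0,0,0],0]]'
python3 -m pendant '[[[0.4,0.9,0],[0,0,0],0],[[0.4,0.9,0],[0,0,0],0],[[0.4,0.5,0],[0,0,0],0],[[0,0.38,0],[0,0,0],0],[[0,0,0],[0,0,0],0],[[0,0,0],[0,0,0],0],[[0,0,0],[0,0,0],0],[[0,0,0],[0,0,0],0],[[0,0,0],[0,0,0],0],[[0,0,0],[0,0,0],0]]'
```

```text
time: 11.38
tool_pos: [496.4, -37.0, 356.5]
tcp_rot: [-3.141, -0.001, -0.534]
contact_force: [0.5, -0.7, 0.6]
grip_width: 45.9
finger_force: 0.0
time: 12.22
tool_pos: [533.9, 39.6, 355.5]
tcp_rot: [3.142, -0.0, -0.537]
contact_force: [0.2, 0.4, 0.5]
grip_width: 45.9
finger_force: 0.0
```

```bash
python3 -m pendant '[[[0,0,-0.6],[0,0,0],0],[[0,0,-0.6],[0,0,0],0],[[0,0,-0.6],[0,0,0],0],[[0,0,-0.6],[0,0,0],0],[[0,0,-0.4],[0,0,0],0],[[0,0,-0.2],[0,0,0],0],[[0,0,0],[0,0,0],-0.35],[[0,0,0],[0,0,0],-0.35],[[0,0,0],[0,0,0],-0.35],[[0,0,0],[0,0,0],-0.35]]'
python3 -m pendant '[[[0.01,0.03,0],[0,0,0],-0.35],[[0.01,0.03,0],[0,0,0],-0.35],[[0.01,0.03,0],[0,0,-0.2],-0.35],[[0.01,0.02,0],[0,0,0],-0.35],[[0,0,0],[0,0,0],-0.35],[[0,0,0],[0,0,0],-0.35],[[0,0,0],[0,0,0],-0.35],[[0,0,0],[0,0,0],0],[[0,0,0],[0,0,0],0],[[0,0,0],[0,0,0],0]]'
python3 -m pendant '[[[0,0,0.5],[0,0,0],0],[[0,0,0.8],[0,0,0],0],[[0,0,0.8],[0,0,0],0],[[0,0,0.6],[0,0,0],0],[[-0.4,-0.9,0.3],[0,0,0],0],[[-0.4,-0.9,0],[0,0,0],0],[[-0.4,-0.9,0],[0,0,0],0],[[-0.4,-0.9,0],[0,0,0],0],[[0,-1,0],[0,0,0],0],[[0,-1,0],[0,0,0],0]]'
python3 -m pendant '[[[0,-1,0],[0,0,0],0],[[0,-1,0],[0,0,0],0],[[0,-1,0],[0,0,0],0],[[0,-1,0],[0,0,0],0],[[0,-1,0],[0,0,0],0],[[0,-1,0],[0,0,0],0],[[0,-1,0],[0,0,0],0],[[0,0,0],[0,0,0],0],[[0,0,0],[0,0,0],0],[[0,0,0],[0,0,0],0]]'
python3 - <<'E'
from h import *
def dark(i,x0,y0,x1,y1):
    m=(i[y0:y1,x0:x1].max(2)<60).astype(np.uint8);l=cv2.connectedComponentsWithStats(m);k=1+np.argmax(l[2][1:,4]);return l[3][k]+[x0,y0],l[2][k]
a=bot.capture("top");b=bot.capture("scene")
cv2.imwrite("pics/z6.png",np.hstack([cv2.resize(a[130:260,270:370],None,fx=4,fy=4,interpolation=cv2.INTER_CUBIC),cv2.resize(b[150:280,200:300],None,fx=4,fy=4,interpolation=cv2.INTER_CUBIC)]))
kt,s=dark(a,289,192,302,205);ks,s2=dark(b,260,198,273,212)
tt,_=dark(a,305,152,330,178);ts,_=dark(b,225,192,247,213)
for n,k,t,m in(("top",kt,tt,(301.07,190.53)),("scene",ks,ts,(257.2,207.8))):
    A,K,M=onz(n,*t,289),onz(n,*k,259),onz(n,*m,250)
    az=lambda P:(np.hypot(*(P-A)[:2]),np.degrees(np.arctan2(*(P-A)[1::-1])))
    print(n,"knob",az(K),"tab",az(M))
E
```

```text
time: 13.05
tool_pos: [534.6, 40.3, 266.4]
tcp_rot: [-3.141, -0.002, -0.536]
contact_force: [0.5, -0.4, 0.6]
grip_width: 30.6
finger_force: 0.0
time: 13.88
tool_pos: [535.1, 44.4, 265.1]
tcp_rot: [-3.141, 0.001, -0.559]
contact_force: [0.5, -0.7, -0.8]
grip_width: 43.8
finger_force: 0.0
time: 14.72
tool_pos: [486.7, -124.8, 355.7]
tcp_rot: [-3.141, -0.0, -0.559]
contact_force: [1.4, -0.4, 0.6]
grip_width: 45.6
finger_force: 0.0
time: 15.55
tool_pos: [487.4, -333.5, 355.0]
tcp_rot: [-3.141, 0.001, -0.559]
contact_force: [0.1, 0.2, -0.5]
grip_width: 46.4
finger_force: 0.0
top knob (np.float64(96.6874462434605), np.float64(144.95247863279346)) tab (np.float64(69.30920265271386), np.float64(145.1678731228633))
scene knob (np.float64(96.45417574438613), np.float64(145.79592514566258)) tab (np.float64(68.50093096696371), np.float64(145.04612606560335))
```

View pics/z6.png

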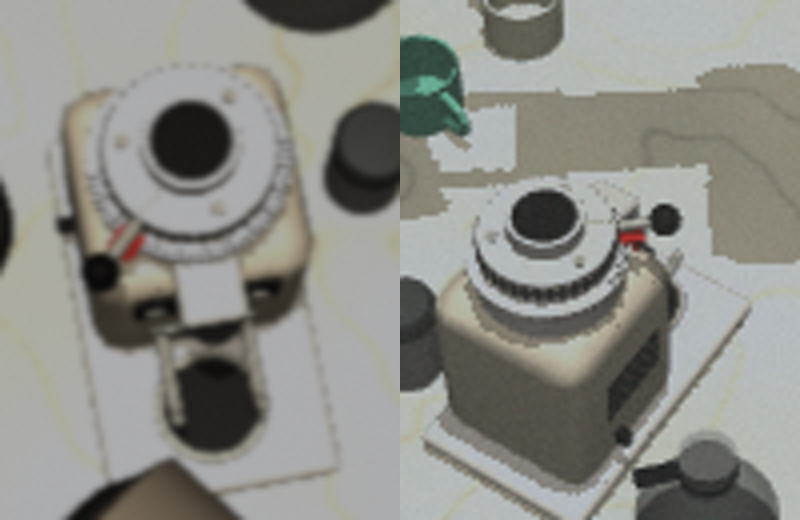

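The rod is over the tab, at top crop (127,238), and the ball's angle matches the tab's to within 1° in both views. The gripper is clear, so I'm handing in.

```bash
python3 -c "
from plant import bot
print(bot.close_job())"
```

```text
the job is handed in; nothing more can be done
None
```

The carrier was turned back until it dropped onto its thread, then forward until the lever stood over the red marker (within about 1° by both cameras); the lever was released, nothing else was touched, and the job was handed in at about 16 s.

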